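Stamp a key bow through a leaf jig

TASK

The key blank is clamped in the stamping jig: fold the hinged guide leaf fully down over it, then take the longest of the three stamps out of the wooden stand and put it down through the leaf's square guide window onto the key's bow. Ease it onto the brass without striking, press it squarely with an even force of about 15 N (never above 25 N) for a full second, and lift it straight out without dragging it over the key. Finally set the stamp gently back, fully home and upright, in its empty hole in the stand, leaving the leaf down and the other stamps, the carton, the loupe and the brush undisturbed.

Things in the scene. Friction and masses are not known exactly. Their poses are not given: they have to be found in the camera images.
- jig: Stamping jig fixed on the bench: dark steel base 150 (x) x 74 (y) x 16 mm, origin at the centre of its underside. On it a height-adjustable steel nest holds the brass key blank along the jig's x axis: its round bow (26 mm across) over the origin, its blade towards -x under a clamp bar with a black thumb screw at x -56, y -14 mm, top at most 44 mm above the bench. The leaf's hinge is at the +x end.
- leaf (a joint): Hinge angle of the jig's guide leaf in rad: 0 = folded fully down on its two rest pins, parallel to the base; it grows as the leaf opens upward and away towards the jig's +x end. It stays wherever it is left (0.25 kg, hinge friction 0.12 N m), and a stamp that binds in the window would lift it.
- leaf_hinge (a point): Middle of the leaf's hinge axis (parallel to the jig's y): 50 mm towards +x from the jig's origin, 38 mm above the bench; axes as the jig's. Leaf: steel plate 38 mm wide, 8 mm thick, its mid-plane through the axis; from 33 to 67 mm from the hinge a guide block adds 6 mm to its upper face; a 26 mm wide tab ends it at 86 mm. Hinge knuckles rise to 47 mm above the bench.
- leaf_tab (a point): Centre of the upper face of the leaf's tab, 78 mm from the hinge; push here to fold the leaf. 42 mm above the bench when the leaf is down. It turns with the leaf.
- guide_mouth (a point): Centre of the guide window's upper mouth, on the leaf, 50 mm from the hinge. The window is square, 14.4 mm wide with a 2 mm chamfer round the mouth, 14 mm deep, its sides parallel to the jig's x and y. With the leaf down the mouth is 48 mm above the bench, right over the key's bow. It turns with the leaf.
- stand: Wooden stamp stand fixed on the bench, 46 (x) x 138 (y) x 36 mm, origin at the centre of its underside. Three square holes in a row along its y at -44, 0 and +44 mm, 13.8 mm wide with a 2 mm chamfer, 28 mm deep (floor 8 mm above the bench), sides parallel to the stand's x and y. Each holds one stamp.
- long_stamp_center (a point): Half-way up the long stamp, the one to use: a plain steel bar 12 x 12 mm square and 100 mm long, 105 g give or take a third, upright in one of the stand's holes, marking face down, its sides parallel to the stand's x and y. Its z axis points up along the bar. In the stand its top is 108 mm above the bench.
- stamp_face (a point): Centre of the long stamp's marking face at its lower end, 50 mm below its centre: a flat disc of 8 mm diameter; the lowest 6 mm of the bar taper to it. With the stamp home in the stand it is 8 mm above the bench.
- short_stamp_a_center (a point): Half-way up one of the two other stamps: the same 12 mm square shank, but only 72 mm long; its top is 80 mm above the bench. Leave it alone.
- short_stamp_b_center (a point): Half-way up the other short stamp, 72 mm long like the first. Leave it alone.
- carton: Carton of key blanks, 106 x 72 x 42 mm, origin at the centre of its underside. Leave it alone.
- loupe: Black eye loupe, 36 mm wide and 36 mm tall, standing; origin at the centre of its underside. Leave it alone.
- brush: Flat chip brush lying on the bench, 246 x 92 x 24 mm, origin at the centre of its underside. Leave it alone.
- bow_axis (a point): Point on the jig's base, 16 mm above the bench, straight below the centre of the key's bow (same x and y), the place to stamp. How high the brass lies is not given: the nest is set by a screw, so that the bow's flat upper face is anywhere from 22 to 31 mm above the bench. Feel for it. The brass hardly gives; a stamp leaning on the window's sides loses part of its force there.
Mind the look-alikes: they are no part of the job. Of the things shaped like the stand, the wooden one is meant.

How it is judged:
On the way, in this order (a step that is already met when the one before it is completed fails the run):
1. the guide leaf is folded fully down over the key (value of joint leaf below 0.03 rad), for 0.2 s.
2. the long stamp is pressed on the key's bow through the window, square (within 4 degrees), with a steady 10 to 20 N for 0.8 s (contact force between long_stamp and key between 10 and 20 N and angle between stamp_face's own z axis and vertical below 0.07 rad and horizontal distance between stamp_face and bow_axis below 0.003 m and value of joint leaf below 0.03 rad), for 0.8 s.
3. the stamp is lifted clear of the guide window (z of stamp_face in the frame of jig above 0.05 m), for 0.05 s.
At the end, for the whole second after the job is handed in: The long stamp stands at rest and released in the stand's empty hole, its face within 2.5 mm of the hole's floor and within 7 degrees of upright; the leaf is down (under 0.03 rad) (z of stamp_face in the frame of stand below 0.0105 m and x of stamp_face in the frame of stand between -0.005 and 0.005 m and y of stamp_face in the frame of stand between -0.05 and 0.05 m and angle between long_stamp_center's own z axis and vertical below 0.12 rad and linear speed of long_stamp below 0.02 m/s and value of joint leaf below 0.03 rad); the robot touches nothing.
It fails at once if the stamp presses on the key with more than 25 N (contact force between long_stamp and key above 25 N).
It fails at once if the stamp bears on the key out of square (over 5 degrees), more than 3 mm off the middle of the bow, or with the leaf up (contact force between long_stamp and key above 3 N and (angle between stamp_face's own z axis and vertical above 0.087 rad or horizontal distance between stamp_face and bow_axis above 0.003 m or value of joint leaf above 0.06 rad)).
It fails at once if the stamp strikes or is dragged over the key (over 40 mm/s in contact) (contact force between long_stamp and key above 3 N and linear speed of long_stamp above 0.04 m/s).
It fails at once if the long stamp is dropped, or falls over (angle between long_stamp_center's own z axis and vertical above 0.7 rad or (contact force between long_stamp and the fingers below 0.1 N and linear speed of long_stamp above 0.35 m/s)).
It fails at once if a short stamp, the carton, the loupe or the brush is knocked out of place (distance of any of short_stamp_a_center, short_stamp_b_center from where it was at the start of the episode above 0.012 m or distance of any of carton, loupe, brush from where it was at the start of the episode above 0.02 m).
It also fails if it takes over 67 s, if anything falls off the work surface, if the arm or the gripper's body presses on something with over 40 N, if the wrist force passes 120 N, or if a joint passes its speed limit or range.

ROBOT

A 6-joint arm with a two-finger parallel gripper is mounted at the origin on a cart in front of the work surface, level with it; the furniture and walls round the work are solid. World frame = base frame: x ahead of the robot, y to its left, z up, the work surface at z = 0. Lengths are in m, angles in rad, forces in N, time in s.
With the tool pointing down it reaches from about 0.325 to 0.925 m from the base axis. Payload 3.1 kg.
Tool frame: the origin (TCP) lies at the very end of the fingers, on their centre line; the grasp point (between the pads) lies 19 mm behind it (manip.grasp_offset is the distance from the TCP to the grasp point, in m); z points along the fingers, y is the line along which they close (so a half turn about z gives the same grasp; the last joint's range is limited). The gripper opens to 85 mm and grips with 20 to 120 N. Pads are 22 mm wide; open, the fingers measure 114 mm over their backs; the gripper's body (76 mm by 85 mm) begins 54 mm behind the grasp point. The pads swing forward as they close: fully open they stand 13 mm farther back than shut.
Start: joints at [-1.379, 0.217, 1.613, -0, 1.311, -0.112], TCP at [0.187, -0.596, 0.231] pointing down, gripper open.
Joint ranges: [-2.75, 2.75], [-0.78, 2.1], [0.31, 2.55], [-1.13, 4.27], [0.13, 2.63], [-2.58, 2.58]. Speed limits (rad/s): [2.79, 2.79, 3.14, 3.14, 3.14, 3.14].

INTERFACE

Orientations are given as a 3x3 rotation matrix whose columns are the frame's x, y, z axes.
In Python, from plant import manip, viewer, workorder gives the robot as it stands. The module is installed in compiled form; this text tells all that it offers. Calls block until the motion is done:
- manip.move_ptp(position, orientation): joint-space move of the TCP to a pose.
- manip.move_straight(position, rot=None, speed=0.15): straight line of the TCP; rot=None keeps the orientation; speed is the mean speed in m/s.
- manip.move_j(angles): joint-space move.
- manip.move_gripper(opening, grasp_force=None): finger opening in m; grasp_force is the grip in N (None keeps the last); returns when the fingers have stopped.
- manip.wait(seconds).
- manip.inverse_kinematics(position, orientation): joint angles nearest the present ones, or None.
- manip.sense(): the state.
- viewer.read_camera(name): name is "scene" or "top" or "wrist"; returns a dict with "pixels" (400x640x3 uint8, red, green, blue), "intrinsics" (3x3 intrinsics, pixels), "R" (3x3) and "t" (3): a world point X has camera coordinates R X + t. Camera axes: x right, y down, z forward; pixel columns grow to the right and rows downward; lengths in m; the calibration is good to about 2 mm. The wrist camera is an equidistant fisheye: a pixel r from the principal point sees the ray r / f radians off the axis. A picture is of the moment at which its call begins. There is no depth.
A pose or a line that the arm cannot do raises manip.Unreachable and nothing moves.
- workorder.job_done(): hands the job in; it is judged then, once.
The state is a dict: "clock": time; "qpos": joint angles; "dq": joint speeds; "joint_efforts": joint torques, N m; "position": TCP position; "ee_rot": TCP orientation; "force": force on the tool from outside, world axes, zero at the start; "wrist_torque": the same for the moment, N m; "width": finger opening in m; "grip_force": force on a finger pad.
Only numpy, scipy, OpenCV 4.12 (cv2) and the standard library are available. Lean on these libraries where they do the work, as an engineer would, in place of code of your own. Each camera call takes 0.05 s, during which the arm holds its last target. There are 200 camera calls.

## Working session

There is one attempt and no reset: what is moved stays moved. The work goes in short steps, each a Python script; the robot and the scene stay as the last script left them, time stands still between calls to the robot, and variables do not carry over. Pictures are saved under pics/ and viewed, at most 10 in all, crops included, and the job is handed in when it is done.

```bash
mkdir -p pics; cat > h.py <<'E'
import numpy as np, cv2
from plant import manip, viewer, workorder
def snap(n,f):
    c=viewer.read_camera(n); cv2.imwrite(f'pics/{f}.png',c['pixels'][:,:,::-1]); np.savez(f'pics/{f}.npz',K=c['intrinsics'],R=c['R'],t=c['t']); return c
def ray(c,u,v):
    K=np.array(c['K']);R=np.array(c['R']);t=np.array(c['t'])
    d=R.T@np.linalg.solve(K,[u,v,1.]); return -R.T@t,d
def onplane(c,u,v,z):
    o,d=ray(c,u,v); return o+d*(z-o[2])/d[2]
def proj(c,X):
    p=c['K']@(c['R']@np.array(X)+c['t']); return p[:2]/p[2]
E
python3 - <<'E'
from h import *
for n in('scene','top'):
    c=snap(n,n+'0'); print(n,c['intrinsics'],c['R'],c['t'],-np.array(c['R']).T@c['t'])
print(manip.sense())
E
```

```text
scene [[402.56654788   0.         322.3371525 ]
 [  0.         402.56654788 200.09528909]
 [  0.           0.           1.        ]] [[ 0.61224855 -0.79034281 -0.02258224]
 [-0.35904236 -0.25246312 -0.8985271 ]
 [ 0.70444325  0.5582299  -0.43833673]] [-0.33468174  0.2478735   0.77287671] [-0.25054229 -0.63337728  0.55394344]
top [[420.62396583   0.         323.83283135]
 [  0.         420.62396583 203.38410313]
 [  0.           0.           1.        ]] [[-0.00978012 -0.99990702  0.00950242]
 [-0.99269789  0.00856615 -0.12032256]
 [ 0.12022997 -0.0106098  -0.99268937]] [-0.03782837  0.53706517  1.24073122] [ 0.38360042 -0.02926152  1.29664121]
{'clock': 0.1, 'qpos': array([-1.37918967e+00,  2.17692253e-01,  1.61479553e+00, -9.11507521e-06,
        1.31129132e+00, -1.12208088e-01]), 'dq': array([ 9.99507959e-05, -1.56268966e-03, -3.18771435e-03,  5.57583831e-04,
       -1.41491220e-04, -6.04427180e-04]), 'joint_efforts': array([-9.35266071e-04, -3.98075080e+01, -3.04969883e+01, -1.32908581e-04,
        4.21992459e-03, -1.45127831e-05]), 'position': array([ 0.18684842, -0.59564082,  0.23007903]), 'ee_rot': array([[ 9.54201555e-01,  2.99164190e-01, -4.25028313e-04],
       [ 2.99164399e-01, -9.54199173e-01,  2.14475928e-03],
       [ 2.36073509e-04, -2.17368598e-03, -9.99997610e-01]]), 'force': array([-0.36130046,  0.68552568,  0.03500781]), 'wrist_torque': array([-0.00644592,  0.03532318, -0.02570593]), 'grip_force': 0.0, 'width': 0.08530754717674889}
```

View pics/top0.png

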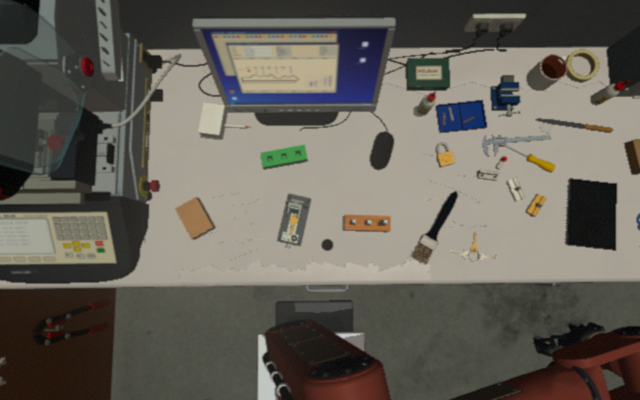

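View pics/scene0.png

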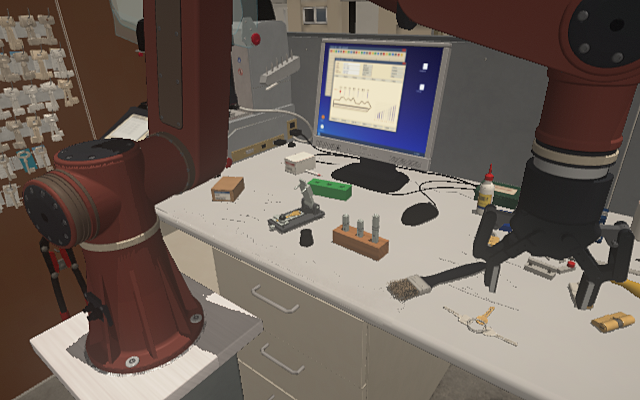

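The top view shows the orange-brown wooden stand at (367,223) and a green lookalike at (284,157). The jig is at (294,220), the loupe at (327,244), the brush at (437,228) and the carton at (195,217). The scene view shows the leaf standing open at about (305,190) and the stand at (360,238). The wooden stand fits the description because it is wood and holds stamps. I'll confirm this in an enlarged crop.

```bash
python3 - <<'E'
import cv2,numpy as np
a=cv2.imread('pics/top0.png')[180:270,265:400]; b=cv2.imread('pics/scene0.png')[165:265,260:395]
a=cv2.resize(a,(800,533),interpolation=cv2.INTER_CUBIC)[:, :]
b=cv2.resize(b,(800,593),interpolation=cv2.INTER_CUBIC)
cv2.imwrite('pics/ca.png',a);cv2.imwrite('pics/cb.png',b)
E
```

```text
(no output)
```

View pics/ca.png

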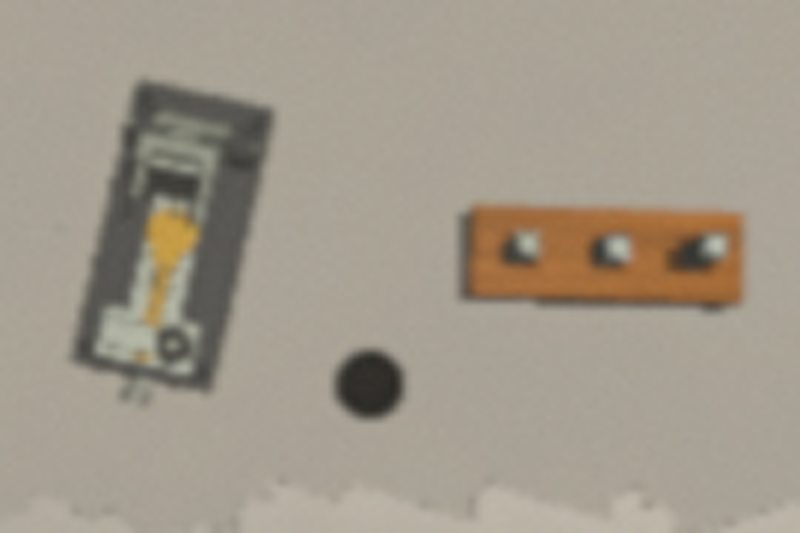

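View pics/cb.png

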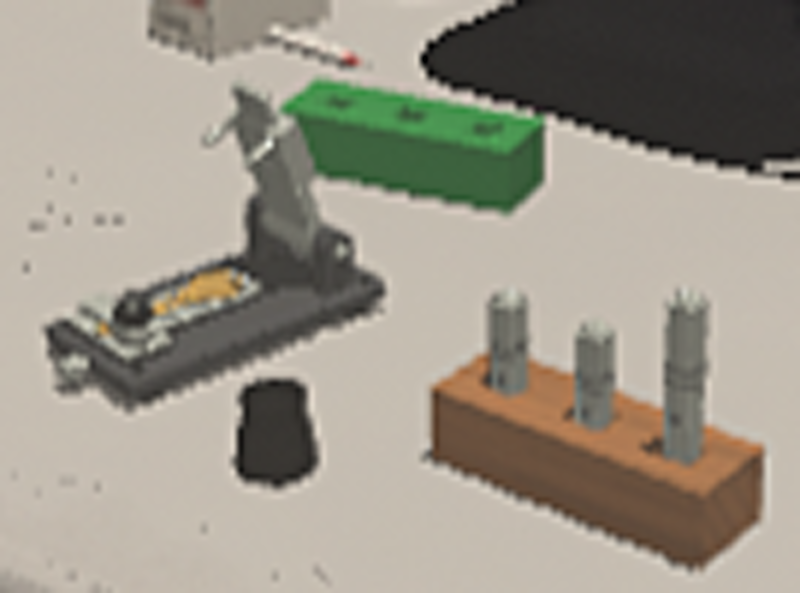

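The crops confirm it. The wooden stand holds three stamps, and the long one is at the right (-y) end, at about (385,221) in the top view and (376,217) in the scene view. The green block at top-view (284,157) is empty, so it's a decoy. The jig's hinge is at its far (+x) end with the leaf open past upright, and the bow is at about (294,220).

Next I'll get coarse positions, then look closer with the wrist camera.

```bash
python3 - <<'E'
from h import *
c=dict(np.load('pics/top0.npz')); im=cv2.imread('pics/top0.png'); hsv=cv2.cvtColor(im,cv2.COLOR_BGR2HSV)
roi=lambda m,x0,y0,x1,y1:[m.__setitem__((slice(0,y0),slice(None)),0),m.__setitem__((slice(y1,400),slice(None)),0),m.__setitem__((slice(None),slice(0,x0)),0),m.__setitem__((slice(None),slice(x1,640)),0)]
m=cv2.inRange(hsv,(5,120,80),(20,255,255)); roi(m,335,205,400,240)
p=cv2.findNonZero(m); r=cv2.minAreaRect(p); P=np.array([onplane(c,*q,.036) for q in cv2.boxPoints(r)]); print(P.round(4),P.mean(0))
g=cv2.inRange(hsv,(0,0,0),(180,120,105)); roi(g,272,190,314,250)
n,l,s,_=cv2.connectedComponentsWithStats(g); k=1+s[1:,4].argmax(); r=cv2.minAreaRect(cv2.findNonZero((l==k).astype(np.uint8)))
P=np.array([onplane(c,*q,.012) for q in cv2.boxPoints(r)]); print(P.round(4),P.mean(0),[np.linalg.norm(P[i]-P[i-1]) for i in range(2)])
b=cv2.inRange(hsv,(15,140,120),(30,255,255)); roi(b,285,205,305,240); mm=cv2.moments(b,True);print(onplane(c,mm['m10']/mm['m00'],mm['m01']/mm['m00'],.026))
R=np.array([[1,0,0],[0,-1,0],[0,0,-1.]])
print(onplane(c,265+712/5.926,180+245/5.92,.108), onplane(c,327.5,244.5,.036))
# where is the wrist cam relative to TCP
w=viewer.read_camera('wrist'); s=manip.sense(); Rw=np.array(w['R']); o=-Rw.T@w['t']; print('cam in tool',s['ee_rot'].T@(o-s['position']),(s['ee_rot'].T@Rw.T).round(3), w['intrinsics'])
E
```

```text
[[ 0.4575 -0.1019  0.036 ]
 [ 0.5022 -0.1042  0.036 ]
 [ 0.4961 -0.2402  0.036 ]
 [ 0.4514 -0.2373  0.036 ]] [ 0.47679481 -0.17088007  0.036     ]
[[ 0.4261  0.1006  0.012 ]
 [ 0.5714  0.068   0.012 ]
 [ 0.5548 -0.002   0.012 ]
 [ 0.4098  0.0316  0.012 ]] [0.49051457 0.04952807 0.012     ] [np.float64(0.07094371089849633), np.float64(0.14900453742737754)]
[0.48751275 0.05015018 0.026     ]
[ 0.47464131 -0.21535281  0.108     ] [ 0.41260552 -0.05246947  0.036     ]
cam in tool [ 0.08143478 -0.00044694 -0.14149367] [[ 0.001 -0.948 -0.318]
 [ 1.     0.001 -0.001]
 [ 0.001 -0.318  0.948]] [[309.70691629   0.         317.60882087]
 [  0.         309.70691629 198.58232398]
 [  0.           0.           1.        ]]
```

```bash
cat >> h.py <<'E'
def Rz(a):  # tool down, tool x axis at world angle a
    c,s=np.cos(a),np.sin(a); return np.array([[c,s,0],[s,-c,0],[0,0,-1.]])
def wray(c,u,v):
    K=c['K'];x=(u-K[0,2])/K[0,0];y=(v-K[1,2])/K[1,1];th=np.hypot(x,y);s=np.sinc(th/np.pi)
    d=np.array([x*np.sin(th)/th,y*np.sin(th)/th,np.cos(th)]); return -c['R'].T@c['t'],c['R'].T@d
def wpl(c,u,v,z):
    o,d=wray(c,u,v); return o+d*(z-o[2])/d[2]
def wproj(c,X):
    p=c['R']@np.array(X)+c['t'];r=np.hypot(p[0],p[1]);th=np.arctan2(r,p[2]); return c['K'][:2,2]+c['K'][0,0]*th*p[:2]/r
E
python3 - <<'E'
from h import *
for nm,p,y in(('stand',[.475,-.215,.06],-.044),('jig',[.49,.05,.1],-.221)):
    for k in range(-2,3):
        q=manip.inverse_kinematics(np.array(p),Rz(y+k*np.pi/2)); print(nm,k,None if q is None else np.round(q,2))
c=dict(np.load('pics/scene0.npz'));J=np.array([.4905,.0495,0]);ex=np.array([np.cos(.221),-np.sin(.221),0]);ey=np.array([-ex[1],ex[0],0])
o,d=ray(c,303,180);s=-(o-J)@ey/(d@ey);X=o+s*d-J;print('tab',X@ex,X[2])
manip.move_ptp([.47,.05,.27],Rz(-.221+np.pi)); 
c=snap('wrist','wj')
E
```

```text
stand -2 [-0.56  0.22  1.97 -0.    0.95 -2.09]
stand -1 None
stand 0 [-0.56  0.22  1.97 -0.    0.95  1.06]
stand 1 [-0.56  0.22  1.97 -0.    0.95 -0.52]
stand 2 [-0.56  0.22  1.97 -0.    0.95 -2.09]
jig -2 [-0.04  0.09  2.02 -0.    1.02 -1.39]
jig -1 None
jig 0 [-0.04  0.09  2.02 -0.    1.02  1.75]
jig 1 [-0.04  0.09  2.02 -0.    1.02  0.18]
jig 2 [-0.04  0.09  2.02 -0.    1.02 -1.39]
tab 0.02957636042055172 0.11797392905531112
```

View pics/wj.png

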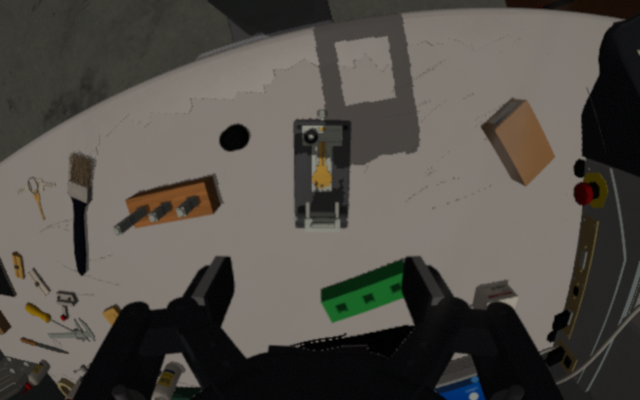

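The wrist view shows the jig at about (322,175) with the hinge at its lower end, about (322,222), and the leaf seen end-on. From the scene ray the tab is at jig x = 0.03, z = 0.118, so the leaf is open about 1.33 rad. I'll fold it by pushing from the +x side with closed fingers.

```bash
cat > fold.py <<'E'
from h import *
J=np.array([.4905,.0495,0]);yaw=-.221;ex=np.array([np.cos(yaw),np.sin(yaw),0])
R=Rz(yaw+np.pi)
H=J+.05*ex
def tcp(a,rc=.080,m=0.0):
    x=-rc*np.cos(a)+(.004+m)*np.sin(a)+.011; z=.038+rc*np.sin(a)+(.004+m)*np.cos(a)
    return H+x*ex+[0,0,z]
manip.move_gripper(0.0)
p=tcp(1.75); up=p.copy(); up[2]=.24
manip.move_ptp(up,R); manip.move_straight(p,speed=.15)
f0=manip.sense()['force']
for a in np.arange(1.65,.3,-.1):
    manip.move_straight(tcp(a),speed=.08); print(round(a,2),(manip.sense()['force']-f0).round(1))
p=manip.sense()['position']; manip.move_straight(p+[0,0,.02])
q=J-.030*ex; q[2]=.09; manip.move_straight(q,speed=.1)
f0=manip.sense()['force']
for z in np.arange(.085,.037,-.0015):
    q[2]=z; manip.move_straight(q,speed=.03); f=(manip.sense()['force']-f0)
    if f[2]>10: break
print(z,manip.sense()['position'],f.round(1))
manip.wait(.3); q[2]=.24; manip.move_straight(q,speed=.15)
manip.move_ptp([.49,.05,.22],Rz(yaw+np.pi/2)); manip.move_gripper(.05)
snap('wrist','wj2'); snap('scene','s1'); print(manip.sense()['clock'])
E
python3 fold.py; python3 -c "
import cv2,numpy as np
a=cv2.imread('pics/s1.png')[165:265,260:395];b=cv2.imread('pics/wj2.png')[100:300,220:420]
cv2.imwrite('pics/v1.png',np.hstack([cv2.resize(a,(400,296),interpolation=2),cv2.resize(b,(400,400),interpolation=2)[:296]]))"
```

```text
1.65 [-0.2 -0.5 -1.2]
1.55 [-0.2  0.2 -0. ]
1.45 [-0.3 -0.5 -0. ]
1.35 [-0.4 -0.3 -0.6]
1.25 [0.1 0.4 0.2]
1.15 [-0.3 -0.4  1.6]
1.05 [-1.2 -0.   0.2]
0.95 [ 0.9 -0.3  0.3]
0.85 [-0.3 -0.3 -0.5]
0.75 [-0.9  0.4  0.4]
0.65 [-1.1 -0.5  0.1]
0.55 [ 0.2  0.4 -0.2]
0.45 [-0.6  0.1  0.5]
0.35 [-0.3  0.4  0.1]
0.039999999999999966 [0.46148623 0.05609919 0.04177648] [-5.8 -0.6 16.2]
20.6667
```

View pics/v1.png

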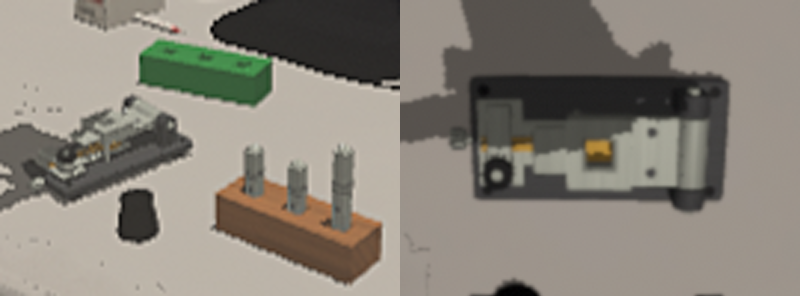

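The leaf is down. The brass shows through the window at wrist pixel (319,175). The fold stopped at 16 N with the TCP at z = 0.0418, which matches the 42 mm tab height.

Next I'll measure the jig in this image and take one wrist view over the stand.

```bash
cat > meas.py <<'E'
from h import *
def rect(mask,c,z,u0,u1,v0,v1,k=5):
    m=np.zeros_like(mask); m[v0:v1,u0:u1]=mask[v0:v1,u0:u1]
    m=cv2.morphologyEx(m,cv2.MORPH_CLOSE,np.ones((k,k),np.uint8))
    n,l,s,_=cv2.connectedComponentsWithStats(m); i=1+s[1:,4].argmax()
    cn=max(cv2.findContours((l==i).astype(np.uint8),0,1)[0],key=len)[:,0]
    P=np.array([wpl(c,*q,z)[:2] for q in cn]).astype(np.float32)
    r=cv2.minAreaRect(P*1000); return np.array(r[0]).round(1),np.array(r[1]).round(1),round(r[2],2),s[i]
E
python3 - <<'E'
from meas import *
manip.move_ptp([.475,-.19,.22],Rz(-.044+np.pi/2))
snap('wrist','ws')
c=dict(np.load('pics/wj2.npz')); im=cv2.imread('pics/wj2.png'); hsv=cv2.cvtColor(im,cv2.COLOR_BGR2HSV)
for T in(60,80): print('base',T,rect(cv2.inRange(hsv,(0,0,0),(180,255,T)),c,.016,245,390,125,205))
print('notbench row',[tuple(im[160,u]) for u in (240,250,254,256,258,262)])
for z in(.034,.048): print('brass',rect(cv2.inRange(hsv,(10,130,60),(30,255,255)),c,z,305,335,160,190,3))
c=dict(np.load('pics/ws.npz')); im=cv2.imread('pics/ws.png'); hsv=cv2.cvtColor(im,cv2.COLOR_BGR2HSV)
print('stand',rect(cv2.inRange(hsv,(3,110,60),(20,255,255)),c,.036,200,450,80,300))
print(manip.sense()['clock'])
a=cv2.imread('pics/ws.png')[80:280,200:450];b=cv2.imread('pics/wj2.png')[130:210,240:400]
cv2.imwrite('pics/v2.png',np.vstack([cv2.resize(a,(500,400),interpolation=2)[:320],cv2.resize(b,(500,250),interpolation=2)]))
E
```

```text
base 60 (array([491.5,  68.5]), array([ 39.8, 147.9]), 77.16, array([ 252,  138,  130,   35, 2431], dtype=int32))
base 80 (array([484.6,  51.2]), array([ 79.8, 159.2]), 76.7, array([ 245,  136,  139,   69, 5286], dtype=int32))
notbench row [(np.uint8(77), np.uint8(82), np.uint8(87)), (np.uint8(78), np.uint8(83), np.uint8(88)), (np.uint8(65), np.uint8(69), np.uint8(73)), (np.uint8(34), np.uint8(35), np.uint8(36)), (np.uint8(42), np.uint8(45), np.uint8(45)), (np.uint8(71), np.uint8(77), np.uint8(77))]
brass (array([490.7,  49.1]), array([11.3, 13.1]), 77.39, array([313, 170,  13,  11, 125], dtype=int32))
brass (array([491.4,  52.6]), array([10.8, 12.5]), 77.39, array([313, 170,  13,  11, 125], dtype=int32))
stand (array([ 477.5, -171.4]), array([136.3,  45.1]), 87.83, array([ 298,   95,   44,  124, 4387], dtype=int32))
21.6667
```

View pics/v2.png

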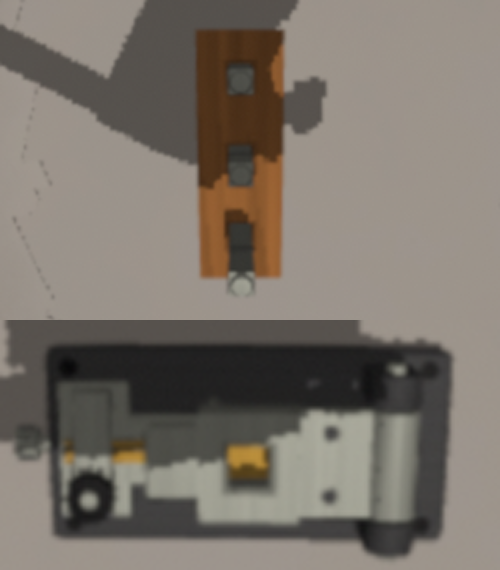

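```bash
python3 - <<'E'
from h import *
c=dict(np.load('pics/wj2.npz'))
f=lambda x,y,z:(wpl(c,240+(x+.5)/3.125-.5,130+(y+.5)/3.125-.5,z)*1000).round(1)
P=np.array([f(*p,16) if 0 else f(*p,.016) for p in((48,28),(450,28),(447,217),(55,215))]);print(P,P.mean(0))
for i in range(4): d=P[i]-P[i-1];print(np.linalg.norm(d).round(1),np.degrees(np.arctan2(d[1],d[0])).round(2))
print('mouth',f(248.5,148,.048))
g=cv2.cvtColor(cv2.imread('pics/wj2.png'),cv2.COLOR_BGR2GRAY)
for u in(316,320,324): print(u,g[160:196,u])
for v in(172,176,180): print(v,g[v,302:336])
E
```

```text
[[ 4.284e+02  1.026e+02  1.600e+01]
 [ 5.709e+02  7.080e+01  1.600e+01]
 [ 5.578e+02 -5.000e-01  1.600e+01]
 [ 4.118e+02  3.300e+01  1.600e+01]] [492.225  51.475  16.   ]
71.6 76.59
146.0 -12.58
72.5 -100.41
149.8 167.08
mouth [491.2  50.5  48. ]
316 [ 71  76  77  77  77  78  77  77  76  85 107 132 140 140 140 135 119  89
  71  65  61  56  59  78 101 127 148 159 161 160 160 161 160 153 128  95]
320 [ 71  76  76  77  76  77  77  76  78  92 118 139 145 145 142 128  92  71
  68  67  63  56  59  79 103 128 148 159 160 160 160 160 159 152 127  94]
324 [ 72  77  78  78  78  78  78  79  82  94 108 106 103 102 104 113 120  95
  72  66  64  58  61  80 102 123 143 159 163 163 163 163 162 155 129  96]
172 [ 77  78  78  78  78  77  76  76  74  73  89 122 137 140 140 140 142 143
 145 145 144 134 103  78  89 115 138 155 163 164 164 163 163 163]
176 [156 139 131 145 152 152 151 152 146 122 104 101 114 126 119  95  86  87
  92 108 128 131 120 100  94 114 137 154 162 164 163 162 161 161]
180 [159 162 163 162 162 161 161 158 148 125 101  80  66  61  61  62  62  62
  63  64  63  63  64  72  92 115 135 154 162 163 161 161 161 162]
```

The stand centre is (0.4775, -0.1714) with yaw -0.038. The jig centre is (0.4912, 0.0503) with yaw -0.224, and the window mouth agrees with that. Now I'll grasp the long stamp and bring it over the window.

```bash
cat > grasp.py <<'E'
from h import *
ys=-.038; S=np.array([.4775,-.1714,0]); ey=np.array([-np.sin(ys),np.cos(ys),0]); hp=S-.044*ey
R=Rz(ys+np.pi/2); T=lambda l:print(l,round(float(manip.sense()['clock']),2),manip.sense()['position'].round(4),manip.sense()['force'].round(1),manip.sense()['wrist_torque'].round(2))
manip.move_ptp(hp+[0,0,.15],R); manip.move_straight(hp+[0,0,.06],speed=.12)
T('at'); manip.move_gripper(.0,30); T('grip30'); manip.move_gripper(.0,90); T('grip90'); s=manip.sense(); print(s['width'],s['grip_force'])
np.savez('grasp.npz',p=hp+[0,0,.06],R=R,act=s['position'])
manip.move_straight(hp+[0,0,.10],speed=.06); T('up')
manip.move_straight(hp+[0,0,.165],speed=.15)
yj=-.224; W=np.array([.4912,.0503,0]); Rj=Rz(yj+np.pi/2)
manip.move_ptp(W+[0,0,.165],Rj); manip.move_straight(W+[0,0,.052+.056],speed=.1); manip.wait(.3); T('over')
snap('wrist','wo'); snap('scene','s2')
a=cv2.imread('pics/s2.png')[165:265,260:395];b=cv2.imread('pics/wo.png')[100:340,200:440]
cv2.imwrite('pics/v3.png',np.hstack([cv2.resize(a,(350,259),interpolation=2),cv2.resize(b,(440,440),interpolation=2)[:259]]) if 0 else np.hstack([cv2.copyMakeBorder(cv2.resize(a,(350,259),interpolation=2),0,181,0,0,0),cv2.resize(b,(440,440),interpolation=2)]))
E
python3 grasp.py
```

```text
at 22.97 [ 0.4768 -0.2158  0.0611] [ 0.4 -0.2  0.2] [-0.02 -0.02  0.03]
grip30 23.39 [ 0.4763 -0.2157  0.0608] [0.  0.4 3.7] [ 0.01  0.18 -0.01]
grip90 23.61 [ 0.4764 -0.2158  0.0609] [-1.1 -0.4  5.7] [0.08 0.21 0.01]
0.010764884567411358 87.5779116153717
up 24.43 [ 0.4754 -0.2152  0.0998] [-0.2  0.8 -1.8] [ 0.03 -0.01  0.05]
over 27.06 [0.4918 0.0503 0.1087] [ 0.2 -0.7 -1.3] [-0.02  0.01  0.03]
```

View pics/v3.png

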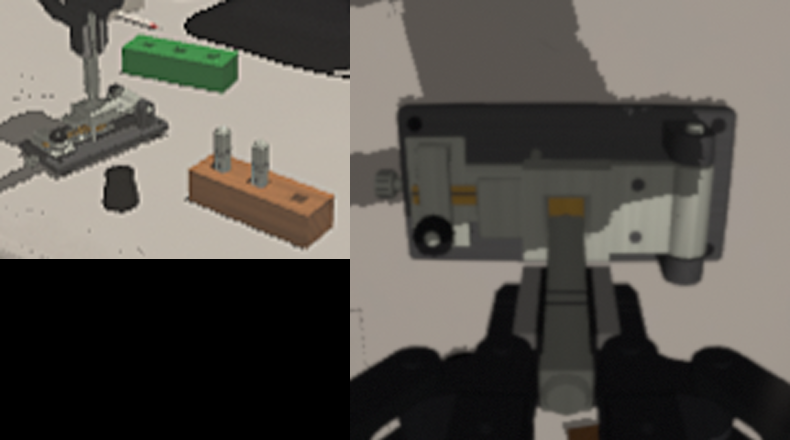

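The scene crop shows only the two short stamps and an empty right-hand hole left in the stand. In the wrist crop the stamp, at column ~567, is centred on the window, which is also at ~567. I'll descend with force checks.

```bash
cat > down.py <<'E'
from h import *
yj=-.224; ex=np.array([np.cos(yj),np.sin(yj),0]); ey=np.array([-ex[1],ex[0],0])
c=np.array([.4912,.0503,.108])
F=lambda n=4:np.mean([(manip.wait(.02),manip.sense()['force'])[1] for _ in range(n)],0)
f0=F(8); np.save('f0.npy',f0)
for z in(.097,.092,.088):
    c[2]=z; manip.move_straight(c,speed=.04)
    for k in range(3):
        f=F(5)-f0; s=manip.sense(); print(z,(s['position']*1e3).round(2),'jx',(f@ex).round(1),'jy',(f@ey).round(1),'z',f[2].round(1),s['wrist_torque'].round(2))
        l=f.copy(); l[2]=0
        if np.linalg.norm(l)<1.5: break
        c=c+l*1e-4; manip.move_straight(c,speed=.03)
    if f[2]>6: print('blocked'); break
np.save('c.npy',c); print(manip.sense()['clock'],c)
E
python3 down.py
```

```text
0.097 [491.12  50.28  96.84] jx -0.0 jy -0.6 z -0.0 [-0.02  0.    0.02]
0.092 [491.12  50.31  91.9 ] jx 0.1 jy -0.4 z -0.1 [ 0.06  0.   -0.  ]
0.088 [491.12  50.3   87.9 ] jx -0.2 jy 0.1 z 0.0 [-0.02 -0.01 -0.03]
28.4917 [0.4912 0.0503 0.088 ]
```

There's no side contact, so the stamp is centred in the window. Now I'll feel for the brass and press.

```bash
cat > press.py <<'E'
from h import *
c=np.load('c.npy'); f0=np.load('f0.npy')
def F(n=3): return np.mean([(manip.wait(.01),manip.sense()['force'])[1] for _ in range(n)],0)-f0
f0=f0+F(8)
while c[2]>.0725:
    c[2]-=.0004; manip.move_straight(c,speed=.012); f=F()
    if f[2]>1.5: break
print('contact',c[2],f.round(1),manip.sense()['clock'])
if f[2]>1.5:
    t0=None; log=[]
    while True:
        f=F(4); e=15-f[2]; c[2]-=np.clip(e*6e-5,-.0004,.0003); manip.move_straight(c,speed=.012)
        t=manip.sense()['clock']; log.append((round(float(t),2),*f.round(1)))
        if abs(e)<2.5: t0=t0 or t
        else: t0=None
        if (t0 and t-t0>1.7) or len(log)>80: break
    print(*log[::3],sep='\n'); print(c,manip.sense()['position'],manip.sense()['wrist_torque'])
    np.save('c.npy',c)
print(manip.sense()['clock'])
E
python3 press.py
```

```text
contact 0.07800000000000006 [-0.3  0.4  2.2] 35.4333
(35.72, np.float64(-0.9), np.float64(-0.3), np.float64(3.2))
(36.57, np.float64(-3.1), np.float64(0.6), np.float64(9.4))
(37.42, np.float64(-4.5), np.float64(0.1), np.float64(13.7))
(38.27, np.float64(-5.3), np.float64(-0.1), np.float64(13.9))
[0.4912     0.0503     0.07614394] [0.49159709 0.05030651 0.07806902] [-0.0046369   1.16162002  0.0026667 ]
38.8333
```

The stamp made contact and held steady at about 14 N, but with 5 N of side load. I'll ease the side load off, hold another second for certainty, lift straight out, and return to the grasp point.

```bash
cat > back.py <<'E'
from h import *
c=np.load('c.npy'); f0=np.load('f0.npy')
def F(n=4): return np.mean([(manip.wait(.01),manip.sense()['force'])[1] for _ in range(n)],0)-f0
T=lambda l:print(l,round(float(manip.sense()['clock']),2),manip.sense()['position'].round(4),(manip.sense()['force']-f0).round(1))
for k in range(6):
    f=F(); c=c+[np.clip(f[0]*6e-5,-.0002,.0002),0,-np.clip((15-f[2])*6e-5,-.0003,.0002)]; manip.move_straight(c,speed=.012); print(f.round(1))
for k in range(6): manip.wait(.2); T('hold')
c[2]=.082; manip.move_straight(c,speed=.015); c[:2]=[.4912,.0503]; c[2]=.115; manip.move_straight(c,speed=.04); T('lifted'); 
c[2]=.165; manip.move_straight(c,speed=.15)
g=np.load('grasp.npz'); p=g['p'].copy(); p[2]=.165; manip.move_ptp(p,g['R']); p[2]=.098; manip.move_straight(p,speed=.1); manip.wait(.2); T('above hole')
E
python3 back.py
```

```text
[-5.4 -0.5 15. ]
[-4.9  0.4 15. ]
[-4.5 -0.3 14.6]
[-4.  -0.  13.8]
[-4.  -0.1 14.2]
[-3.6 -0.1 14.1]
hold 40.73 [0.4914 0.0503 0.0781] [-3.9 -0.7 13.9]
hold 40.93 [0.4914 0.0503 0.0781] [-4.   0.6 14. ]
hold 41.13 [0.4914 0.0503 0.0781] [-3.6  0.5 13.6]
hold 41.33 [0.4914 0.0503 0.0781] [-3.7  0.1 13.7]
hold 41.53 [0.4914 0.0503 0.0781] [-3.5  0.  14.3]
hold 41.73 [0.4914 0.0503 0.0781] [-3.2  0.3 13.6]
lifted 43.26 [0.4908 0.0503 0.1147] [-1.  -0.6 -1. ]
above hole 45.79 [ 0.4765 -0.2158  0.099 ] [0.3 0.1 0.4]
```

```bash
cat > put.py <<'E'
from h import *
g=np.load('grasp.npz'); c=g['p'].copy()
def F(n=4): return np.mean([(manip.wait(.01),manip.sense()['force'])[1] for _ in range(n)],0)
f0=F(8)
for z in(.086,.080,.072,.066,.063,.062,.061,.0605,.060,.0595,.059,.0585,.058,.0575):
    c[2]=z; manip.move_straight(c,speed=.05)
    f=F()-f0; print(z,f.round(1),manip.sense()['position'].round(4))
    for k in range(2):
        l=f*[1,1,0]
        if np.linalg.norm(l)<2: break
        c=c+l*1e-4; manip.move_straight(c,speed=.03); f=F()-f0; print('  corr',f.round(1))
    if f[2]>4 : break
np.save('c.npy',c); print(manip.sense()['clock'])
E
python3 put.py
```

```text
0.086 [-0.2 -0.6  0.2] [ 0.4754 -0.2151  0.0854]
0.08 [-0.   0.  -0.5] [ 0.4756 -0.2152  0.0797]
0.072 [ 0.2 -0.3  0.2] [ 0.4755 -0.2152  0.0716]
0.066 [ 0.5 -0.1  0.4] [ 0.4755 -0.2152  0.0656]
0.063 [ 0.1 -0.1  0. ] [ 0.4756 -0.2153  0.0628]
0.062 [-0.  -0.4  0. ] [ 0.4758 -0.2154  0.062 ]
0.061 [ 0.2 -0.1 -0.4] [ 0.4758 -0.2154  0.061 ]
0.0605 [-1.3  0.3  4.8] [ 0.476  -0.2155  0.061 ]
48.3583
```

The stamp reached the floor at the original height. I'll release, retreat and check.

```bash
python3 - <<'E'
from h import *
c=np.load('c.npy')
manip.move_gripper(.02,20); manip.move_gripper(.05); c[2]=.16; manip.move_straight(c,speed=.12)
c[2]=.24; manip.move_straight(c,speed=.2); snap('scene','s3'); print(manip.sense()['clock'],manip.sense()['force'])
b=cv2.imread('pics/s3.png')[165:265,260:395]; cv2.imwrite('pics/v4.png',cv2.resize(b,(675,500),interpolation=2))
E
```

```text
50.5917 [ 0.1750662  -0.77575338  0.69690312]
```

View pics/v4.png

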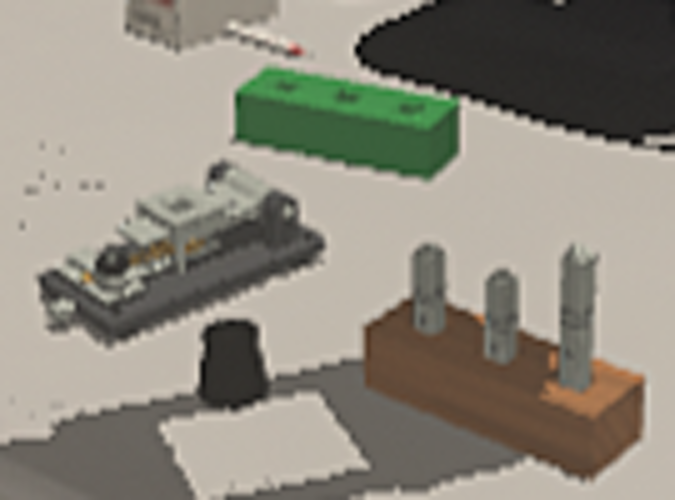

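The long stamp is home and upright in its hole, with its top at about crop (578,250). The leaf is down and everything else in the crop looks undisturbed.

```bash
python3 -c "
from h import *
print(workorder.job_done())"
```

```text
the job is handed in; nothing more can be done
None
```

I handed the job in at about 51 s of the 67 s limit: the leaf is folded down, the bow was pressed at a steady 14 N or so for over a second, and the long stamp is back home in its hole; the hand-in call returned no verdict.

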